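# Press a watch hand home in the shuttle press and keep the spindle held down

### The arm

A 6-joint arm with a two-finger parallel gripper is mounted at the origin on the work surface. World frame = base frame: x ahead of the robot, y to its left, z up, the work surface at z = 0. Lengths are in mm, angles in rad, forces in N, time in s.
With the tool pointing down it reaches from about 275 to 825 mm from the base axis. Payload 4.9 kg.
Tool frame: the origin (TCP) lies between the finger pads; the fingertips stand 19 mm ahead of it and the grasp point (between the pads) is the TCP; z points along the fingers, y is the direction in which the jaws open and shut (so a half turn about z gives the same grasp; the last joint's range is limited). The gripper opens to 85 mm and grips with 20 to 120 N. Pads are 22 mm wide; open, the fingers measure 114 mm over their backs; the gripper's body (76 mm by 85 mm) begins 54 mm behind the grasp point. The pads swing forward as they close: fully open they stand 13 mm farther back than shut.
Start: joints at [1.143, 0.326, -0.193, 1.052, 0, 1.437], TCP at [159.269, 526.452, 226.081] pointing down, gripper open.
Joint ranges: [-2.65, 2.65], [-0.97, 1.79], [-1.3, 1.35], [-1.93, 2.1], [-1.47, 1.37], [-3.14, 3.14]. Speed limits (rad/s): [2.57, 2.57, 3.14, 3.14, 3.14, 3.14].

### API

Orientations are given as a 3x3 rotation matrix whose columns are the frame's x, y, z axes.
In Python, from bench import r, gripper_to, kin, viewer, order, finder gives the robot as it stands. Calls block until the motion is done:
- r.movep(position, orientation): joint-space move of the TCP to a pose.
- r.line_to(position, v=150, attitude=None): straight line of the TCP; attitude=None keeps the orientation; v is the mean speed in mm/s.
- r.set_joints(angles): joint-space move.
- gripper_to(opening, squeeze=None): finger opening in mm; squeeze is the grip in N (None keeps the last); returns when the fingers have stopped.
- r.wait(seconds).
- kin.inverse_kinematics(position, orientation): joint angles nearest the present ones, or None.
- r.sense(): the state.
- viewer.camera(name): name is "scene" or "top" or "wrist"; returns a dict with "frame" (480x640x3 uint8, blue, green, red), "fx", "fy", "cx", "cy" (pixels), "extrinsics" (4x4, takes a point from camera to world coordinates); the wrist camera has in their place "T_tool_cam" (4x4, takes a point from camera to tool coordinates, whose origin is the TCP and whose axes are the flange's). Camera axes: x right, y down, z forward; pixel columns grow to the right and rows downward; lengths in mm; the calibration is good to about 2 mm. A picture is of the moment at which its call begins: read the wrist's pose just before it. There is no depth.
A pose or a line that the arm cannot do raises r.PlanningError and nothing moves.
- order.sign_off(): hands the job in, once; it reports no verdict.
Trained networks look in the newest picture that a camera, given by its name, has taken for a name from the list of things; names that differ only in an ending like _2 or _b are one class to them, and where a whole thing is asked for, a point or a joint stands for the part that bears it (a point fixed in the world has none). Each returns a list of dicts, best first, with "p" (0 to 1); they miss things now and then, are a little off and sometimes report something else, mostly with a low value. They report only what shows in the picture. A call takes as long as a camera call.
- finder.recognise(camera, name): "centre" ([x, y, z] in mm, in world coordinates, good to about 4 mm: the middle of the surface that is visible of it).
- finder.landmark_of(camera, name): "centre" ([x, y, z] in mm, in world coordinates, good to about 4 mm: a listed point, or the origin of a listed thing).
The state is a dict: "time": time; "joints": joint angles; "joint_vel": joint speeds; "tau": joint torques, N m; "tool_pos": TCP position; "eef_rot": TCP orientation; "contact_force": force on the tool from outside, world axes, zero at the start; "ft_torque": the same for the moment, N m; "gripper_width": finger opening in mm.
Only numpy, scipy, OpenCV 4.12 (cv2) and the standard library are available. Lean on these libraries where they do the work, as an engineer would, in place of code of your own. Each camera call takes 0.05 s, during which the arm holds its last target. There are 200 camera calls.

### The job

The hands are laid on this watch movement and need pressing home: set the holder that carries the movement and dial gently down in the nest of the press's shuttle, let go of it, and push the shuttle in by its knob as far as it goes, so that the movement is under the spindle. Then press the spindle's cap right down to its stop and keep it there: finish while still holding the cap down, so that I can check under the loupe that the hand sits level. Do not tip the movement over and leave the other things on the bench where they are.

Things in the scene. Friction and masses are not known exactly. Their poses are not given: they have to be found in the camera images.
- press_axis (a point): Bench press, screwed down: grey base plate 90 wide, 14 high, from 180 in front of (-x) to 105 behind this point; a column 72 behind carries an arm to a round grey head 32 across, its underside 99 and top 139 above the bench, that guides the upright spindle. This point: on the spindle's axis at bench height; z up, x along the shuttle's way from the open front towards the column.
- cap_top (a point): Centre of the top of the spindle's black mushroom cap: 25 across, 9 thick, 180 above the bench when up. Pressed straight down it travels 22 to its stop (cap on the steel nut of the head). Return spring 2 N at first, 5.3 N at the stop; the runner meets the movement after about 18, and the force on the cap then rises to about 11 N at the stop. It springs up when let go.
- spindle (a joint): How far the spindle is pressed down, in m: 0 up, 0.022 at its stop.
- runner: White plastic runner (8 across, in a brass chuck) at the spindle's lower end; origin at the centre of its tip, 85.5 above the bench when the spindle is up. It gives upwards into the spindle on a spring (2 N at first, then 1 N per mm), so at the spindle's stop it presses on the hub with about 6 N.
- nest (a point): Centre of the nest's flat floor on the shuttle, a steel slide 50 wide; 25 above the bench, axes as press_axis. Two low curved brass jaws (6 high, inner radius 20.5, flared on top) stand in front of and behind it and leave both sides (+y, -y) open for fingers down to the floor's level; nothing higher stands beside it. The holder's foot fits between the jaws with 1.5 of play.
- shuttle_knob (a point): Point on the axis of the shuttle's upright black finger knob (16 across, 19 at its top rim), half-way up. The knob reaches from 25 to 55 above the bench and stands 80 in front of (-x of) the nest's centre.
- shuttle (a joint): How far the shuttle is pushed in along press_axis x, in m: 0 fully out, 0.110 fully in at its stop, the nest then exactly under the spindle. About 1.5 N of friction; it stays where it is left. It starts at 0 to 0.025: the nest is then 85 to 110 mm in front of the spindle's axis, clear of the head.
- holder_mid (a point): Centre of the movement holder, loose and upright on the bench: a steel cylinder 38 across, 34 high, with a groove round it and a bevelled foot (32 across at the bottom, bevel 3 high), carrying a movement 32 across with white dial and dark hands. 42.5 high overall, about 0.16 kg; this point is 21 above its underside. Grip it across the steel cylinder.
- hub_top (a point): Top of the hands' hub at the centre of the dial, 21.5 above holder_mid; the runner must come down on it.
- holder: The same movement holder: origin at the centre of its underside, z up.
- empty_mid (a point): Bystander: an empty steel holder ring, 38 across and 24 high, open through the middle, without a movement. Centre, 12 above the bench.
- loupe_mid (a point): Bystander: a black eye loupe standing on its wide end, 38 across, 32 high, lens with a metal rim on top. Point 16 above the bench.
- oil_pot_mid (a point): Bystander: a small lidded glass pot, 32 across, 34 high. Point 17 above the bench.
- press: The whole press with all it carries; origin as press_axis.

How it is judged (in metres and radians):
On the way, in this order (a step that is already met when the one before it is completed fails the run):
1. the holder stands in the shuttle's nest and is let go (horizontal distance between holder and nest below 0.004 m and z of holder in the frame of nest below 0.002 m and angle between holder's own z axis and vertical below 0.06 rad and contact force between the fingers and holder below 0.1 N), for 0.2 s.
2. the shuttle is pushed fully in with the holder in its nest and the spindle still up (value of joint shuttle above 0.107 m and value of joint spindle below 0.012 m and horizontal distance between holder and nest below 0.004 m and z of holder in the frame of nest below 0.002 m), for 0.2 s.
At the end, for the whole second after the job is handed in: The robot is still holding the cap down within 1.8 mm of its stop (spindle past 20.2 of 22 mm), the runner pressing on the hub (more than 3 N, centred within 5 mm), with the shuttle fully in (within 3 mm), the holder upright on the nest's floor within 4 mm of its centre, and no finger on the holder (all of step 1 and value of joint spindle above 0.0202 m and contact force between runner and holder above 3 N and horizontal distance between hub_top and runner below 0.005 m and contact force between any of the fingers, the arm and press above 4 N and value of joint shuttle above 0.107 m); the arm keeps its last pose, push and grip.
It fails at once if the movement is tipped over (angle between holder's own z axis and vertical above 0.6 rad).
It fails at once if the movement is dropped (contact force between the fingers and holder below 0.01 N and linear speed of holder above 0.7 m/s).
It fails at once if a bystander is disturbed (distance of any of empty_mid, loupe_mid, oil_pot_mid from where it was at the start of the episode above 0.02 m).
It also fails if it takes over 72 s, if anything falls off the work surface, if the arm or the gripper's body presses on something with over 40 N, if the wrist force passes 120 N, or if a joint passes its speed limit or range.

## Working session

There is one attempt and no reset: what is moved stays moved. The work goes in short steps, each a Python script; the robot and the scene stay as the last script left them, time stands still between calls to the robot, and variables do not carry over. Pictures are saved under pics/ and viewed, about 8 in all and at most 12, crops included, and the job is handed in when it is done.

```bash
mkdir -p pics; ls; python3 - <<'E'
from bench import r, gripper_to, kin, viewer, order, finder
import cv2, numpy as np
np.set_printoptions(precision=1,suppress=True)
ims=[]
for c in ("scene","top"):
    d=viewer.camera(c); ims.append(cv2.resize(d["frame"],(400,300)) if 0 else d["frame"])
    cv2.imwrite(f"pics/{c}0.png",d["frame"])
    for n in ("press_axis","cap_top","nest","shuttle_knob","holder_mid","hub_top","holder","empty_mid","loupe_mid","oil_pot_mid"):
        print(c,n,[(np.array(q["centre"]),round(q["p"],2)) for q in finder.landmark_of(c,n)[:2]])
s=r.sense(); print(s["time"],s["tool_pos"],np.array(s["eef_rot"]))
E
```

```text
pics
scene press_axis [(array([633.2,  37.1,  -2. ]), 0.58)]
scene cap_top [(array([634. ,  37.5, 176.7]), 0.48)]
scene nest [(array([527.6,  52. ,  23.3]), 0.91)]
scene shuttle_knob [(array([451.6,  71.3,  40.8]), 0.62)]
scene holder_mid [(array([424.5, 294.4,  25.4]), 0.69)]
scene hub_top [(array([424. , 295.2,  36.1]), 0.73)]
scene holder [(array([424.6, 296. ,   0.9]), 0.76)]
scene empty_mid [(array([ 613.6, -272.4,   13.4]), 0.86), (array([449. ,  70.7,  37.1]), 0.75)]
scene loupe_mid [(array([ 464.6, -255.4,   11.1]), 0.95), (array([448.6,  70.9,  37.3]), 0.29)]
scene oil_pot_mid [(array([594.3, 295.4,  18.9]), 0.85), (array([422.6, 296.2,  42.7]), 0.56)]
top press_axis [(array([632.4,  35.2,  -1.8]), 0.73)]
top cap_top [(array([632.7,  42.5, 178.7]), 0.5)]
top nest [(array([528. ,  56.6,  26.4]), 0.65)]
top shuttle_knob [(array([444.4,  68. ,  37.4]), 0.75)]
top holder_mid [(array([426.7, 296. ,  21.8]), 0.97)]
top hub_top [(array([421.7, 293.6,  38.5]), 0.9)]
top holder [(array([422.3, 293.7,  -4.1]), 0.65)]
top empty_mid [(array([ 611.7, -268.3,   10.7]), 0.5)]
top loupe_mid [(array([ 466.7, -262.4,   14.6]), 0.65)]
top oil_pot_mid [(array([589.2, 296.4,  14.8]), 0.81)]
1.1 [159.3 526.5 226.1] [[-1.   0.3 -0. ]
 [ 0.3  1.   0. ]
 [ 0.   0.  -1. ]]
```

View pics/top0.png

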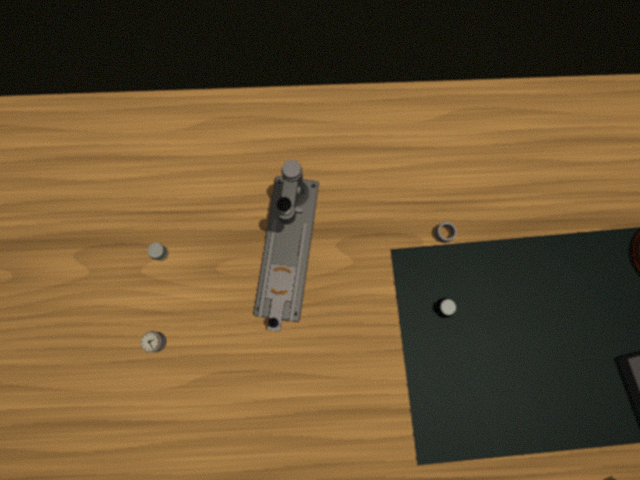

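View pics/scene0.png

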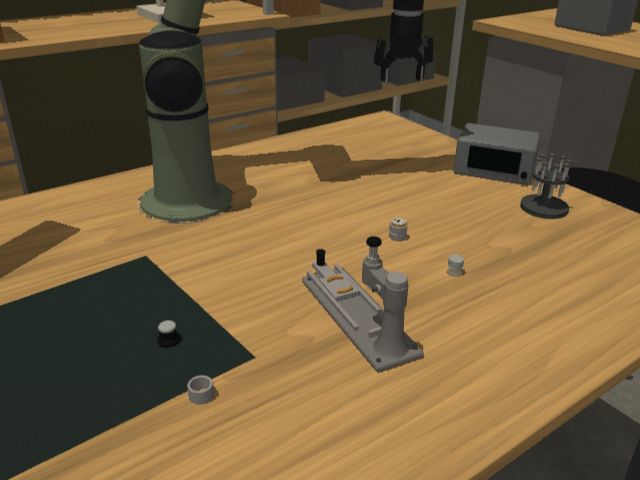

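The top view shows the holder at pixel (152,342), the oil pot (157,251), the cap (284,205), the nest (281,280) and the knob (274,323). The ring (446,232) and loupe (447,307) are well off to the right. Both views agree with the networks. Next I'll refine with the wrist camera.

```bash
cat > h.py <<'E'
from bench import r, gripper_to, kin, viewer, order, finder
import cv2, numpy as np
np.set_printoptions(precision=1,suppress=True)
def R(a): # tool down, jaws along press y, a = yaw of press x
    c,s=np.cos(a),np.sin(a); return np.array([[-c,-s,0],[-s,c,0],[0,0,-1.]]) 
def look(names,png=None):
    s=r.sense(); d=viewer.camera("wrist")
    if png: cv2.imwrite("pics/"+png,d["frame"])
    o={}
    for n in names:
        q=finder.landmark_of("wrist",n)[:2]; print(n,[(np.array(k["centre"]),round(k["p"],2)) for k in q])
    return s,d
def project(s,d,P):
    T=np.eye(4);T[:3,:3]=s["eef_rot"];T[:3,3]=s["tool_pos"];T=T@np.array(d["T_tool_cam"])
    p=np.linalg.inv(T)@np.append(P,1); return d["fx"]*p[0]/p[2]+d["cx"],d["fy"]*p[1]/p[2]+d["cy"]
E
python3 - <<'E'
from h import *
a=np.deg2rad(-10); print(np.linalg.det(R(a)))
for P,names,f in (((500,60,300),("press_axis","cap_top","nest","shuttle_knob"),"w1.png"),((425,295,190),("holder_mid","hub_top","holder"),"w2.png")):
    r.movep(P,R(a)); s,d=look(names,f); print(s["time"],s["tool_pos"])
    if f=="w1.png": print(np.array(d["T_tool_cam"]),d["fx"],d["cx"],d["cy"],s["joints"])
E
```

```text
0.9999999999999999
press_axis [(array([635.9,  34.4,   1.4]), 0.6), (array([422.3, 293.1,  43.1]), 0.24)]
cap_top [(array([633.5,  38.6, 179.2]), 0.59), (array([ 464.5, -250.2,   16.3]), 0.59)]
nest [(array([524.7,  59.4,  23.1]), 0.89)]
shuttle_knob [(array([450.3,  65.2,  42.5]), 0.6)]
3.1917 [499.8  60.7 299.9]
[[   0.    -0.9   -0.3   82.7]
 [   1.     0.    -0.    -0.5]
 [   0.    -0.3    0.9 -148.3]
 [   0.     0.     0.     1. ]] 411.69580439839007 315.75256687952117 235.47668353974726 [-0.   0.2 -0.2  1.2  0.   0.1]
holder_mid [(array([423.4, 294.7,  24.4]), 0.61)]
hub_top [(array([420.3, 295.8,  44.2]), 0.8)]
holder [(array([425.4, 295.5,   0.1]), 0.63)]
4.4917 [425.8 294.6 190.6]
```

```bash
cd pics; python3 -c "
import cv2
cv2.imwrite('c.png',cv2.hconcat([cv2.imread('w1.png')[:, 120:520],cv2.imread('w2.png')[:,120:520]]))"
```

```text
(no output)
```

View pics/c.png

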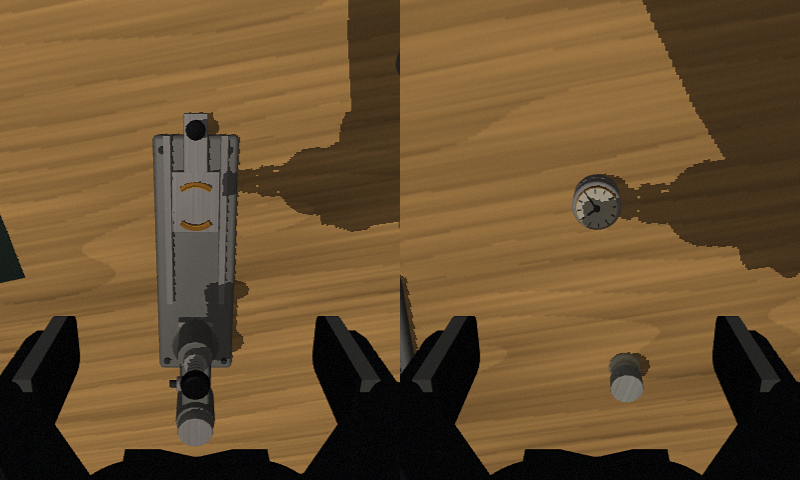

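The press images symmetrically about column ~315 (full frame): knob row 130, jaws rows 186 and 227, cap row 384. So the -10° yaw is right. The dial is at full-frame (716-400+… ≈ 317, 205). I'll now compute positions by segmentation.

```bash
cat >> h.py <<'E'
def back(s,d,uv,z):
    T=np.eye(4);T[:3,:3]=s["eef_rot"];T[:3,3]=s["tool_pos"];T=T@np.array(d["T_tool_cam"])
    v=T[:3,:3]@[(uv[0]-d["cx"])/d["fx"],(uv[1]-d["cy"])/d["fy"],1]; return T[:3,3]+v*(z-T[2,3])/v[2]
def jaws(s,d):
    f=d["frame"]; h=cv2.cvtColor(f,cv2.COLOR_BGR2HSV); m=cv2.inRange(h,(8,170,110),(25,255,255))
    n,l,st,c=cv2.connectedComponentsWithStats(m)
    return [(st[i,4],c[i],back(s,d,c[i],31)) for i in range(1,n) if st[i,4]>40]
E
python3 - <<'E'
from h import *
a=np.deg2rad(-10)
r.movep((425,295,300),R(a)); s,d=look(("holder_mid","hub_top","holder"),"w4.png")
f=d["frame"]; g=cv2.cvtColor(f,cv2.COLOR_BGR2GRAY); h=cv2.cvtColor(f,cv2.COLOR_BGR2HSV)
print("hub z42 from net:",s["tool_pos"])
u,v=map(int,project(s,d,(424,295,42))); print(u,v)
cv2.imwrite("pics/w4c.png",cv2.resize(f[v-40:v+40,u-40:u+40],(400,400),interpolation=cv2.INTER_NEAREST))
r.movep((500,60,300),R(a)); s,d=look((),"w3.png")
f=d["frame"];print("tool",s["tool_pos"])
for q in jaws(s,d): print("jaw",q)
for nm,(u,v),z in (("knob",(315,130),55),("cap",(315,384),180)):
    m=cv2.inRange(cv2.cvtColor(f,cv2.COLOR_BGR2GRAY)[v-20:v+20,u-20:u+20],0,30); n,l,st,c=cv2.connectedComponentsWithStats(m)
    i=1+np.argmax(st[1:,4]); st=st[i]; uv=(u-20+st[0]+(st[2]-1)/2, v-20+st[1]+(st[3]-1)/2); print(nm,st,uv,back(s,d,uv,z))
u,v=315,250
cv2.imwrite("pics/w3c.png",f[90:420,220:410])
E
```

```text
holder_mid [(array([420.4, 294.7,  21.7]), 0.74)]
hub_top [(array([421.4, 291.6,  46.5]), 0.95)]
holder [(array([425.3, 296.6,   3.4]), 0.77)]
hub z42 from net: [425.9 294.8 301.2]
315 180
tool [499.7  60.7 299.8]
jaw (np.int32(115), array([314.9, 186.4]), array([504.7,  58.5,  31. ]))
jaw (np.int32(104), array([315.4, 226.5]), array([547.4,  51.5,  31. ]))
knob [ 11  10  20  21 309] (np.float64(315.5), np.float64(130.0)) [447.5  69.1  55. ]
cap [  5   6  33  34 746] (np.float64(316.0), np.float64(386.5)) [631.   37.5 180. ]
```

View pics/w4c.png

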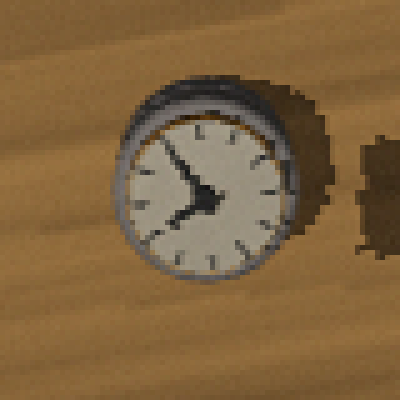

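Crop shows the dial centre at crop (207,197), i.e. full-frame (315.9,178.9), and the holder standing upright. Grasp next.

```bash
python3 - <<'E'
from h import *
a=np.deg2rad(-9.8)
d=viewer.camera("wrist")
s4=dict(eef_rot=R(np.deg2rad(-10)),tool_pos=[425.9,294.8,301.2])
H=back(s4,d,(315.9,178.9),40); print("holder",H)
r.movep((H[0],H[1],120),R(a)); r.wait(.3); gripper_to(70)
r.line_to((H[0],H[1],26),v=80); r.wait(.4)
s=r.sense(); print(s["tool_pos"],s["contact_force"])
gripper_to(30,40); s=r.sense(); print("w",s["gripper_width"],s["tool_pos"],s["contact_force"])
p=np.array(s["tool_pos"]); r.line_to((H[0],H[1],140),v=80); r.wait(.4)
s,d=look(("hub_top","holder_mid"),"w5.png"); print(s["tool_pos"],s["gripper_width"],s["contact_force"],s["time"])
print(project(s,d,(s["tool_pos"][0],s["tool_pos"][1],154)))
E
```

```text
holder [422.1 295.   40. ]
[422.1 295.   26.1] [ 0.1 -0.6  0. ]
w 33.60037174107307 [422.3 295.2  26.4] [-1.4 -0.2  5.5]
hub_top [(array([421.8, 295. , 158.4]), 0.56)]
holder_mid [(array([422.1, 296.7, 134. ]), 0.61)]
[422.  295.  139.9] 33.41497505220394 [ 0.8 -0.9 -1.1] 12.4
(np.float64(316.9619567421274), np.float64(329.83015399346374))
```

View pics/w5.png

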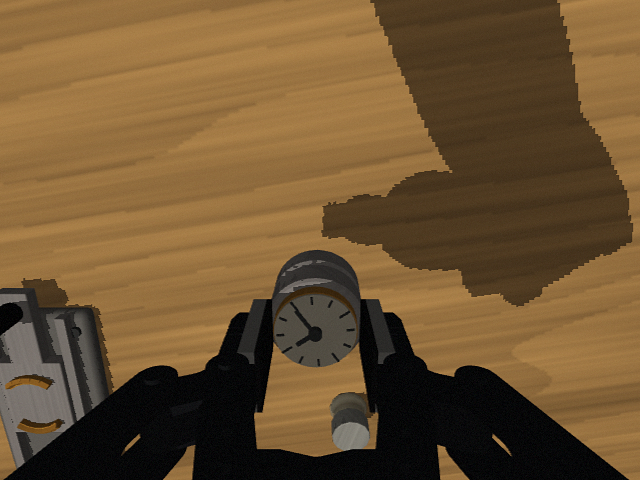

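Holder held level: dial centre ≈ (316,327), against a predicted (317,330) for the grasp centre. The jaws sit in the groove (width 33.4). Now the placing.

```bash
python3 - <<'E'
from h import *
a=np.deg2rad(-9.8); N=(526.,55.3)
r.line_to((N[0],N[1],140),v=150); r.wait(.4)
r.line_to((N[0],N[1],60),v=80); r.wait(.4)
s=r.sense(); f0=np.array(s["contact_force"]); print(s["tool_pos"],f0)
z=60
while z>50:
    z-=.75; r.line_to((N[0],N[1],z),v=15); r.wait(.08); s=r.sense(); f=np.array(s["contact_force"])-f0
    print(round(z,2),f,s["tool_pos"])
    if f[2]>5 or np.linalg.norm(f[:2])>8: break
s,d=look(("hub_top","nest"),"w6.png"); print(s["time"])
E
```

```text
[526.1  55.3  60.2] [-0.9 -0.1 -1.2]
59.25 [ 2.1 -0.2 -1.1] [525.9  55.3  59.2]
58.5 [0.7 0.4 0.2] [526.   55.3  58.4]
57.75 [ 1.  -0.1  0.2] [526.   55.3  57.7]
57.0 [ 0.4  0.1 -0. ] [526.   55.3  57. ]
56.25 [ 1.3 -0.2  0.4] [526.   55.3  56.2]
55.5 [ 1.3  0.5 -0.4] [526.   55.3  55.5]
54.75 [ 0.9  0.9 -0.8] [526.   55.3  54.7]
54.0 [ 1.2 -0.9  0.7] [526.   55.3  54. ]
53.25 [ 1.3  0.8 -0.2] [526.   55.3  53.2]
52.5 [0.2 0.1 0. ] [526.   55.3  52.5]
51.75 [ 0.4  0.8 -0.8] [526.   55.3  51.7]
51.0 [ 0.2 -0.2  4.5] [526.3  55.3  51.4]
50.25 [-0.1  0.3 10.4] [527.   55.3  51.2]
hub_top [(array([529.2,  55.8,  70.7]), 0.61)]
nest []
20.725
```

View pics/w6.png

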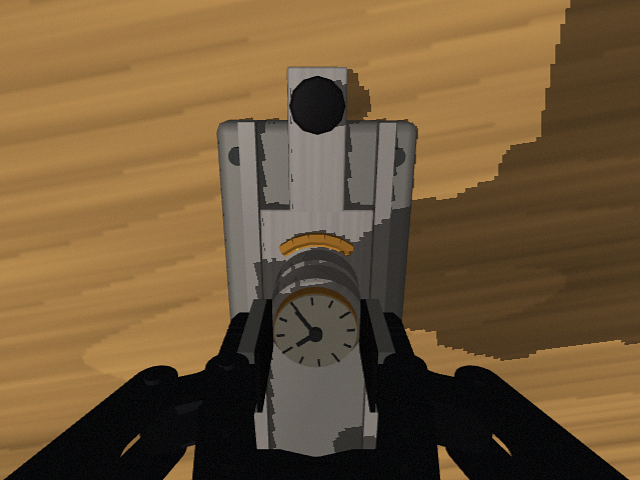

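Seated on the floor at TCP z ≈ 51.2, where expected. The front jaw (316,243) is centred with the dial (316,330). Releasing.

```bash
python3 - <<'E'
from h import *
r.line_to((526,55.3,51.2),v=15); r.wait(.2)
gripper_to(62); r.wait(.4)
s,d=look(("hub_top",)); print(s["gripper_width"],s["tool_pos"],s["contact_force"])
r.line_to((526,55.3,150),v=80); r.wait(.1)
a=np.deg2rad(-9.8)
r.movep((500,60,300),R(a)); r.wait(.4)
s,d=look(("hub_top","holder","holder_mid"),"w7.png"); print(s["tool_pos"],s["time"])
for q in jaws(s,d): print("jaw",q)
cv2.imwrite("pics/w7c.png",cv2.resize(d["frame"][100:260,235:395],(640,640)[:2] and (560,560),interpolation=cv2.INTER_NEAREST))
E
```

```text
hub_top [(array([527.9,  55.3,  70.5]), 0.83), (array([632.7,  34.7,  -0.6]), 0.7)]
61.711914034822506 [526.   55.3  51.2] [-0.4 -0.7  0.6]
hub_top [(array([524.7,  55.1,  69.9]), 0.71)]
holder [(array([530.3,  55.9,  26.1]), 0.93)]
holder_mid [(array([521.2,  56.8,  47. ]), 0.73)]
[499.7  60.  299.2] 24.75
jaw (np.int32(120), array([316.3, 187.2]), array([505.4,  58.9,  31. ]))
```

View pics/w7c.png

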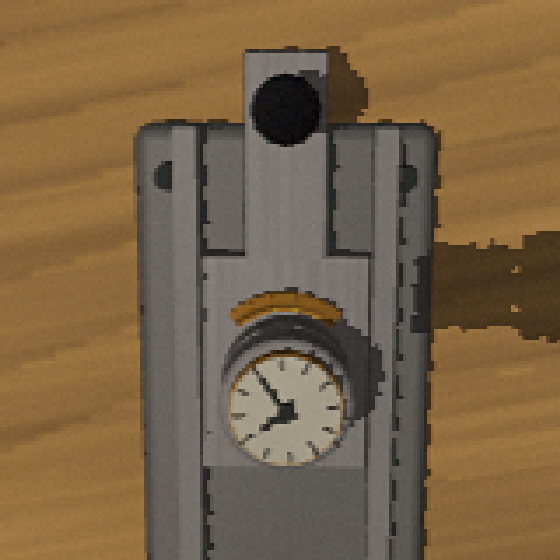

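Holder stands level in the nest, dial at crop (286,408), jaw at (286,308), knob at (286,108). Now grip the knob and push.

```bash
python3 - <<'E'
from h import *
a=np.deg2rad(-9.8); u=np.array([np.cos(a),np.sin(a),0])
s=r.sense(); d=viewer.camera("wrist"); print("dial",back(s,d,(316.2,216.1),65))
K=np.array([447.5,69.1,49])
r.movep(K+[0,0,80],R(a)); gripper_to(45); r.wait(.2)
r.line_to(K,v=80); r.wait(.2); s=r.sense(); print(s["tool_pos"],s["contact_force"])
gripper_to(10,25); r.wait(.2); s=r.sense(); print(s["gripper_width"],s["tool_pos"],s["contact_force"])
r.line_to(K+95*u,v=35); r.wait(.1)
L=95
while L<120:
    s=r.sense(); f=np.array(s["contact_force"]); print(L,f,(np.array(s["tool_pos"])-K)@u)
    if -f@u>8: break
    L+=1.5; r.line_to(K+L*u,v=15); r.wait(.08)
print(s["time"],s["gripper_width"])
c=viewer.camera("scene"); cv2.imwrite("pics/s1.png",cv2.resize(c["frame"][200:400,260:480],(660,600),interpolation=cv2.INTER_CUBIC))
E
```

```text
dial [527.   55.2  65. ]
[447.9  69.1  49.4] [ 0.1 -0.   0.3]
9.725061398985297 [448.6  68.9  50. ] [-0.5 -1.1  8.1]
95 [-2.3 -1.9  8.2] 95.70940396070594
96.5 [-1.  -1.7  6.8] 97.37301691825935
98.0 [-0.8 -0.8  6.7] 98.89729382442431
99.5 [-0.3 -1.   6.8] 100.42735060142994
101.0 [-1.7 -0.9  6.9] 101.90615915724126
102.5 [-1.2 -1.2  6.1] 103.39725463710238
104.0 [-2.2 -1.1  6.7] 104.93629496938632
105.5 [-1.5 -0.8  7.7] 106.40171167010938
107.0 [-1.7 -1.3  8.4] 107.61685101600236
108.5 [-4.3 -0.6 11.5] 107.68560579499828
110.0 [-8.  -0.4 14.5] 107.71260267302429
111.5 [-11.4   0.7  18.8] 107.72739680685002
34.875 10.130782705855129
```

View pics/s1.png

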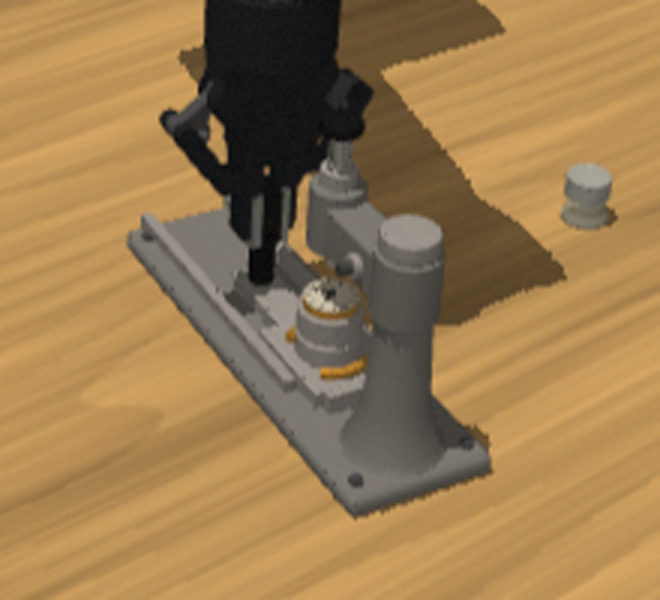

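Hard stop at 107.7 mm of travel, close to the estimated 106.5. The picture shows the holder under the head, still in the nest. I'll release and verify the knob–cap distance (should be 80).

```bash
python3 - <<'E'
from h import *
a=np.deg2rad(-9.8); u=np.array([np.cos(a),np.sin(a),0]); K=np.array([447.5,69.1,49])
r.line_to(K+108.2*u,v=15); r.wait(.1)
gripper_to(45); r.wait(.2)
r.line_to(K+108*u+[0,0,90],v=100)
r.movep((500,60,300),R(a)); r.wait(.4)
s,d=look(("hub_top","cap_top","shuttle_knob"),"w8.png"); print(s["tool_pos"],s["time"])
f=d["frame"]
for nm,P,z in (("knob",K+108*u+[0,0,6],55),("cap",(631,37.5,180),180)):
    u0,v=map(int,project(s,d,P)); print(u0,v)
    m=cv2.inRange(cv2.cvtColor(f,cv2.COLOR_BGR2GRAY)[v-22:v+22,u0-22:u0+22],0,30); n,l,st,c=cv2.connectedComponentsWithStats(m)
    st=st[1+np.argmax(st[1:,4])]; uv=(u0-22+st[0]+(st[2]-1)/2, v-22+st[1]+(st[3]-1)/2); print(nm,st,back(s,d,uv,z))
cv2.imwrite("pics/w8c.png",cv2.resize(f[200:440,215:415],(500,600)))
E
```

```text
hub_top [(array([633.5,  37.8,  68.7]), 0.57)]
cap_top [(array([558.4,  48.5,  43.8]), 0.36)]
shuttle_knob [(array([553. ,  48.5,  41.9]), 0.69)]
[499.9  59.9 299.1] 38.1917
316 240
knob [ 14   7  18  24 321] [550.2  51.4  55. ]
316 387
cap [  7   4  33  40 758] [632.4  37.6 180. ]
```

View pics/w8c.png

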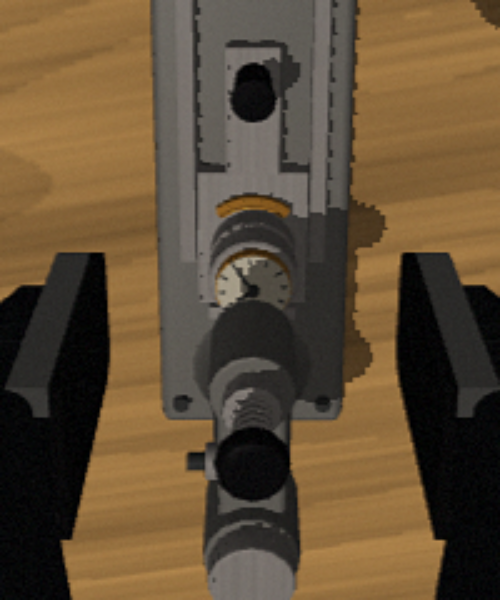

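Knob's top sits at crop (252,100), i.e. row ≈ 240 as predicted for full travel. The dial is partly hidden under the head, as it should be. Pressing the cap.

```bash
python3 - <<'E'
from h import *
a=np.deg2rad(-9.8); C=np.array([632.,37.7])
gripper_to(0,40); r.movep((*C,225),R(a)); r.wait(.3)
s=r.sense(); f0=np.array(s["contact_force"]); print(s["tool_pos"],f0,s["gripper_width"],s["time"])
r.line_to((*C,203),v=50); z=203.; cor=np.zeros(2)
while z>160:
    z-=1.5; r.line_to((*(C+cor),z),v=20); r.wait(.06); s=r.sense(); f=np.array(s["contact_force"])-f0; p=np.array(s["tool_pos"])
    cor=np.clip(cor+.5*(C-p[:2]),-6,6)
    print(round(z,1),f,p)
    if f[2]>24: break
r.wait(.3); s=r.sense(); print(np.array(s["contact_force"])-f0,np.array(s["tool_pos"]),s["time"])
c=viewer.camera("scene"); cv2.imwrite("pics/s2.png",cv2.resize(c["frame"][200:400,260:480],(660,600),interpolation=cv2.INTER_CUBIC))
for n in ("cap_top","hub_top","runner","holder_mid"): print(n,[(np.array(q["centre"]),round(q["p"],2)) for q in finder.landmark_of("scene",n)[:1]])
E
```

```text
[631.8  38.  226.6] [-0.3 -0.8  0.2] -0.16842361285011512 39.85
201.5 [ 0.5  0.2 -0.4] [632.1  37.7 201.7]
200.0 [0.4 0.6 0.4] [631.9  37.7 200. ]
198.5 [-0.2  0.5  0. ] [631.9  37.7 198.4]
197.0 [0.2 1.  0.3] [632.   37.7 196.9]
195.5 [ 0.7 -0.1 -0.7] [632.   37.7 195.4]
194.0 [-0.7  0.7  0.2] [632.   37.7 193.9]
192.5 [ 0.2  0.4 -0.2] [632.   37.7 192.4]
191.0 [-0.6  1.  -0.4] [632.   37.7 190.9]
189.5 [ 0.1  0.3 -0.2] [632.   37.7 189.4]
188.0 [ 0.4  0.6 -0.5] [632.   37.7 187.9]
186.5 [-0.6  0.6 -0.6] [632.   37.7 186.4]
185.0 [ 0.1  1.  -0. ] [632.   37.7 184.9]
183.5 [ 0.3  0.8 -0.1] [632.   37.7 183.4]
182.0 [ 0.5  0.8 -0.3] [632.   37.7 181.9]
180.5 [0.7 0.5 0.2] [632.   37.7 180.4]
179.0 [0.2 1.  0.1] [632.   37.7 178.9]
177.5 [ 0.6  1.5 -0. ] [632.   37.7 177.4]
176.0 [ 1.   1.9 -0.5] [632.   37.7 175.9]
174.5 [0.7 0.7 0.8] [632.3  37.7 174.7]
173.0 [1.7 1.8 1.4] [632.2  37.7 173.2]
171.5 [2.2 1.2 1.8] [631.9  37.7 171.5]
170.0 [2.  1.1 1.7] [631.9  37.7 170. ]
168.5 [0.6 0.2 2.7] [631.9  37.7 168.5]
167.0 [0.2 0.6 2.5] [631.9  37.7 166.9]
165.5 [0.2 0.6 2.8] [631.9  37.7 165.4]
164.0 [0.2 0.3 2.5] [631.9  37.7 163.9]
162.5 [-1.4  0.3  2.9] [631.9  37.7 162.4]
161.0 [-1.5  1.6  3.5] [631.9  37.7 160.9]
159.5 [-2.1  1.5  4.1] [632.1  37.7 159.4]
[-2.2  0.6  2.6] [632.   37.7 159.4] 49.6833
cap_top [(array([634.2,  37.6, 162.2]), 0.66)]
hub_top [(array([630.8,  36. ,  65.9]), 0.64)]
runner [(array([633.8,  34.7,  69.2]), 0.39)]
holder_mid [(array([633.7,  35.4,  50. ]), 0.66)]
```

View pics/s2.png

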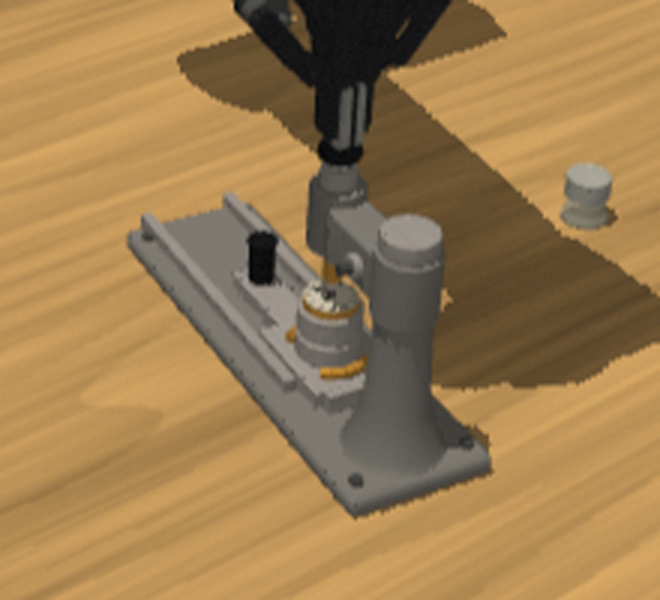

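The cap seems partly down, but the forces (~3 N) and height do not fit fingertips on the cap top. I'll look from the wrist and top before pressing on.

```bash
python3 - <<'E'
from h import *
s=r.sense(); d=viewer.camera("wrist"); t=viewer.camera("top"); c=viewer.camera("scene")
w=cv2.resize(d["frame"][200:480,180:460],(400,400)); q=cv2.resize(t["frame"][160:240,245:325],(400,400),interpolation=cv2.INTER_CUBIC)
# brighten darks
im=np.hstack([w,q]); im=(255*(im/255.)**.5).astype(np.uint8); cv2.imwrite("pics/x.png",im)
for z in (140,160): print(project(s,d,(632,37.7,z)))
e=c; M=np.linalg.inv(np.array(c["extrinsics"]))
for P in ((632,37.7,140),(632,37.7,159.4),(632,37.7,180)):
    p=M@np.append(P,1); u,v=c["fx"]*p[0]/p[2]+c["cx"],c["fy"]*p[1]/p[2]+c["cy"]; print(P,(u-260)*3,(v-200)*3)
print(s["contact_force"],s["ft_torque"],s["time"])
E
```

```text
(np.float64(316.7836082425796), np.float64(289.60112937733396))
(np.float64(316.8708107219468), np.float64(311.63285734051584))
(632, 37.7, 140) 337.00363759925233 176.49441430231985
(632, 37.7, 159.4) 338.9820616805964 145.70812037835688
(632, 37.7, 180) 341.1250507302704 112.36102792168049
[-3.   0.5  4.2] [ 0.1  0.7 -0. ] 49.9333
```

View pics/x.png

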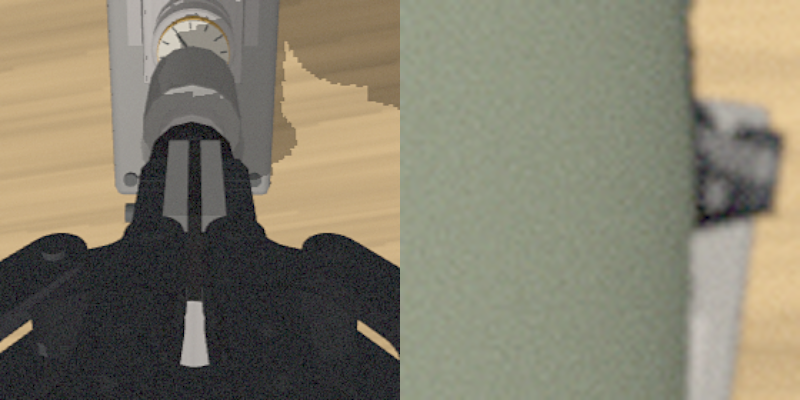

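The wrist view shows both fingertips on the cap, near crop (195,140). The tips therefore sit higher than the nominal 19 mm ahead. Contact started at TCP ≈ 175 and the 4.2 N fits about 16 mm of travel, so I'll press on to the stop.

```bash
python3 - <<'E'
from h import *
C=np.array([632.,37.7]); f0=np.array([-.3,-.8,.2]); z=159.5; cor=np.zeros(2)
while z>140:
    z-=1; r.line_to((*(C+cor),z),v=20); r.wait(.06); s=r.sense(); f=np.array(s["contact_force"])-f0; p=np.array(s["tool_pos"])
    cor=np.clip(cor+.5*(C-p[:2]),-6,6); print(round(z,1),f,p)
    if f[2]>24: break
r.wait(.3); s=r.sense(); print(np.array(s["contact_force"])-f0,np.array(s["tool_pos"]),s["time"])
c=viewer.camera("scene"); cv2.imwrite("pics/s3.png",cv2.resize(c["frame"][220:340,320:440],(600,600),interpolation=cv2.INTER_CUBIC))
for n in ("cap_top","hub_top","runner","holder_mid"): print(n,[(np.array(q["centre"]),round(q["p"],2)) for q in finder.landmark_of("scene",n)[:1]])
E
```

```text
158.5 [-2.1  0.8  3.3] [632.2  37.7 158.5]
157.5 [-1.   0.7  3.3] [632.2  37.7 157.6]
156.5 [-0.6  1.1  4.9] [632.2  37.7 156.8]
155.5 [-1.7  1.   6.5] [632.2  37.7 156.1]
154.5 [-2.8  1.   7.1] [632.2  37.7 155.4]
153.5 [-1.4  0.5  8.4] [632.2  37.7 154.6]
152.5 [-2.4  1.1  9.3] [632.2  37.7 153.8]
151.5 [-2.8  1.5 10. ] [632.2  37.7 153. ]
150.5 [-3.5  1.  14.1] [632.2  37.7 152.8]
149.5 [-5.6  0.7 18.8] [632.3  37.7 152.7]
148.5 [-6.3  1.1 24.1] [632.3  37.7 152.7]
[-7.3  0.7 24.4] [632.3  37.7 152.7] 53.775
cap_top [(array([632. ,  35.8, 156.6]), 0.58)]
hub_top [(array([634.8,  38.5,  64. ]), 0.87)]
runner [(array([635. ,  37.2,  64.8]), 0.51)]
holder_mid [(array([636.3,  33.8,  49.6]), 0.57)]
```

View pics/s3.png

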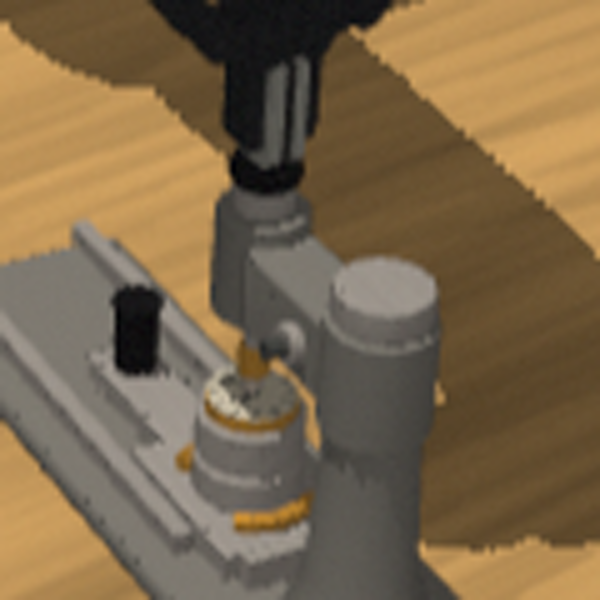

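The runner meets the movement at TCP ≈ 157. Force then climbs to ~10 N and hits a hard stop at 152.7, which is 22 mm after first contact. The picture shows the cap on the nut (267,175) and the chuck on the dial hub (250,375).

```bash
python3 - <<'E'
from h import *
s=r.sense(); print(s["contact_force"],s["tool_pos"],s["time"]); order.sign_off()
E
```

```text
[-7.3  0.6 25. ] [632.3  37.7 152.6] 54.025
the job is handed in; nothing more can be done
```

The job is handed in at 54.0 s of the 72 s allowed, with the arm still holding the spindle cap down; sign-off reports no verdict. I set the holder in the nest and let go, then pushed the shuttle in by its knob. Last, I pressed the cap with the closed fingers.

**Checks that agreed:**
- **Holder:** it came down on the nest floor at the expected height. After release the wrist picture showed it level, about 1 mm from my nest estimate.
- **Shuttle:** it hit a hard stop at 107.7 mm of travel. My position estimates had predicted about 106.5 mm, and the knob then measured about 78–80 mm in front of the spindle axis, against a nominal 80.
- **Cap:** about 22 mm of travel after first contact. The force climbed to about 10 N, with the runner meeting the movement near 17–18 mm, then rose steeply with no further motion. The arm was holding about 25 N at sign-off.
- **Last picture:** it shows the cap on the nut and the spindle's lower end down on the hub.
- **Bystanders:** I took the arm nowhere near the empty ring or the loupe, and the oil pot looked unmoved in the pictures. I did not measure any of the three again at the end.

**Checks that disagreed:**
- **Fingertip height:** first contact with the cap came with the TCP about 24 mm lower than the stated 19 mm fingertip offset implies.
- **Finger opening:** it read about 4.5 mm under the holder's diameter and 6 mm under the knob's. The holder's groove may explain the first reading.

I went by measured force and travel instead of those two figures.

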